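# Seat the block in the jig and throw the toggle clamp

## Robot

A 7-joint arm with a two-finger parallel gripper is mounted at the origin on the work surface; the furniture and walls round the work are solid. World frame = base frame: x ahead of the robot, y to its left, z up, the work surface at z = 0. Lengths are in mm, angles in rad, forces in N, time in s.
With the tool pointing down it reaches from about 400 to 850 mm from the base axis. Payload 4.5 kg.
Tool frame: the origin (TCP) lies midway between the tips of the shut fingers; the grasp point (between the pads) lies 19 mm behind it; z points along the fingers, y is the line along which they close (so a half turn about z gives the same grasp; the last joint's range is limited). The gripper opens to 85 mm and grips with 20 to 120 N. Pads are 22 mm wide; open, the fingers measure 114 mm over their backs; the gripper's body (76 mm by 85 mm) begins 54 mm behind the grasp point. The pads swing forward as they close: fully open they stand 13 mm farther back than shut.
Start: joints at [-1.074, 0.689, -0.195, 1.565, 0.157, 0.902, -0.215], TCP at [279.02, 559.287, 231.317] pointing down, gripper open.
Joint ranges: [-3.01, 3.01], [-0.46, 2.08], [-1.47, 1.51], [0.13, 2.56], [-1, 4.14], [0.04, 2.09], [-2.66, 2.66]. Speed limits (rad/s): [2.57, 2.57, 3.14, 3.14, 3.14, 3.14, 3.14].

## Interface

Orientations are given as a unit quaternion [w, x, y, z].
In Python, from rig import arm gives the robot as it stands.
- The arm moves only by the tool step_arm, never from a script. Its argument "rows" is a list of rows, each an object of numbers: "jaw": the opening in per cent of the stroke, from 0 (shut) to 100 (fully open); "dx", "dy", "dz": the shift along the world's x, y, z in mm; "twist": the turn about the world's z in degrees. In form: [{"jaw": .., "dx": .., "dy": .., "dz": .., "twist": ..}, ...]. A call has 1 to 8 rows; each row shifts and turns the commanded pose from where the row before left it; what a row does not reach is not made up. A row lasts 1/10 s, in which the tool goes at most 50 mm and 8.59 degrees, less where a joint would pass 70% of its speed; a pose out of reach is approached as far as the arm can. A call is refused whole if a number of a shift passes 50 or a number of a turn 8.59, either way. A call with a gripper value outside its range is refused whole. The fingers move at their own pace and stop on an object; "grip_force" is the grip in N (left out, the last holds). Time passes only in rows, so rows that do not move let the fingers close. It gives the time, the measured TCP pose, the force, the opening and the grip force at its end, in the units of the state.
- arm.get_obs(): the state, without advancing time (a new reading comes with each control period).
- arm.get_image(name): name is "scene" or "side" or "wrist"; returns (picture, depth): 384x512x3 uint8, red, green, blue; 384x512 float32, mm along the optical axis (not along the pixel's ray), 0 where there is no reading.
- arm.camera_params(name): a dict with "mtx" (3x3 intrinsics, pixels), "camera_from_world" (4x4, takes a point from world to camera coordinates). Camera axes: x right, y down, z forward; pixel columns grow to the right and rows downward; lengths in mm; the calibration is good to about 2 mm. A picture is of the moment at which its call begins: read the wrist's pose just before it. camera_params takes no time and is no camera call; for the wrist camera it gives the pose at the moment of the call.
- arm.sign_off(): hands the job in; it is judged then, once.
The state is a dict: "clock": time; "qpos": joint angles; "joint_vel": joint speeds; "effort": joint torques, N m; "position": TCP position; "ee_rot": TCP orientation; "ft_force": force on the tool from outside, world axes, zero at the start; "moment": the same for the moment, N m; "grip_width": finger opening in mm; "grasp_force": force on a finger pad.
Only numpy, scipy, OpenCV 4.12 (cv2) and the standard library are available. Lean on these libraries where they do the work, as an engineer would, in place of code of your own. Each camera call takes 0.05 s, during which the arm holds its last target. There are 200 camera calls.

## Task

Without picking anything up, use the fingers to push the pine block along its channel in the jig until its end is against the metal end stop, and only then push the toggle clamp's black-gripped handle over past its centre so that it snaps across and the rubber pad comes down on the block. Leave the block seated and clamped, and do not disturb the staple box, the tape measure or the screwdriver lying round the jig.

Things in the scene. Friction and masses are not known exactly. Their poses are not given: they have to be found in the camera images.
- block_jig: Wooden board 205 x 165 x 18 mm fixed to the bench, with a channel, an end stop and a toggle clamp. Origin at bench height, below where the seated block's centre belongs. x: along the channel toward the end stop (roughly away from the robot); y: to the left, toward the clamp; z up. The board spans x -130 to +75, y -50 to +115 mm, top at z 18.
- stop_face (a point): Middle of the end stop's face, at x 45, y 0, z 33 mm in the jig's frame. The stop is an aluminium bar across the channel's far end, 16 mm thick, 73 mm wide, top at z 48. The channel: two aluminium rails along x, tops at z 30, 12 mm wide, inner faces at y -24.5 and +24.5, spanning x -112 to +42 mm; its near end is open.
- clamp_pivot (a point): Pivot of the clamp's lever, at x 18, y 75, z 66 mm in the jig's frame, its axis along the jig's x. It sits between two steel cheeks on a foot; these span x -7 to +43, y 47 to 103 mm, up to z 76. The clamping arm (12 mm wide, 84 mm long, 18 mm rubber pad 75 mm out) stands nearly upright when open and points to the jig's -y when closed.
- pine_block: Loose plain pine block, 45 x 90 x 36 mm, about 0.07 kg, lying in the channel on the board. Origin at the centre of its underside, its y axis along its 90 mm length, z up. In the channel its length lies along the jig's x.
- block_center (a point): Centre of the pine block (half-way up). Fully seated against the end stop it lies at x 0, y 0 (up to 2 mm off), z 36 mm in the jig's frame; it starts 30 to 65 mm short of that (x negative).
- clamp_lever (a joint): Lever angle, rad. 0: open, handle leaning 40 deg from upright to the jig's +y, away from the channel. Grows as the handle's end is pushed up and over to -y. Dead centre at 0.65: a spring holds it open below that and snaps it shut above. Rests at about 1.30 on the block (limit 1.40). Handle and arm are one rigid part. 6 to 10 N at the handle's end moves it, falling to nothing at the centre.
- lever_end (a point): Centre of the rounded end of the black handle grip (18 mm diameter, 67 mm long), 91 mm from the pivot; the tip is 9 mm beyond. In the jig's frame, open: x 18, y 134, z 136 mm; at dead centre y 70, z 157; closed y 24, z 141. Push it on its +y side, toward -y.
- staple_box: Bystander: loose small red box, 50 x 85 x 30 mm, right of the jig; origin at the centre of its underside. Must not be disturbed.
- tape_measure: Bystander: loose yellow tape measure, 38 x 72 x 68 mm, left of the jig toward the robot; origin at the centre of its underside. Must not be disturbed.
- driver_red: Bystander: loose screwdriver with a red handle, 29 x 200 x 29 mm, lying beyond the end stop; origin at the centre of its underside. Must not be disturbed.
Mind the look-alikes: they are no part of the job. There is more than one size of the pine_block; the job needs the smallest.

How it is judged:
By the outcome, as a careful person would: the job done as asked, in the order asked, and still so for the second after the job is handed in, with the robot touching nothing.
It also fails if it takes over 45 s, if anything falls off the work surface, if the arm or the gripper's body presses on something with over 40 N, if the wrist force passes 120 N, or if a joint passes its speed limit or range.

## Working session

There is one attempt and no reset: what is moved stays moved. The work goes in short steps, Python scripts to look and compute and a tool call to move; the robot and the scene stay as the last step left them, time stands still between calls to the robot, and variables do not carry over. Pictures are saved under pics/ and viewed, at most 10 in all, crops included, and the job is handed in when it is done.

Besides the shell and the picture viewer there is one more tool, called after "Emit:" as name(argument=value, ...), one argument or row to a line, values as JSON. step_arm: Moves the arm, as the interface text tells. Its arguments: {"type":"object","properties":{"rows":{"type":"array"},"grip_force":{"type":"number"}},"required":["rows"]}

```bash
mkdir -p pics; cat > h.py <<'E'
import numpy as np, cv2
from rig import arm
def grab(n):
    p=arm.camera_params(n); im,d=arm.get_image(n); return im,d,np.array(p["mtx"]),np.array(p["camera_from_world"])
def pts(d,K,T):
    v,u=np.mgrid[:d.shape[0],:d.shape[1]]
    c=np.stack([(u-K[0,2])/K[0,0]*d,(v-K[1,2])/K[1,1]*d,d],-1)
    return (c-T[:3,3])@T[:3,:3]
def proj(P,K,T):
    c=np.asarray(P)@T[:3,:3].T+T[:3,3]; q=c@K.T; return q[...,:2]/q[...,2:]
E
python3 - <<'E'
from h import *
o=arm.get_obs(); print(o["position"],o["ee_rot"],o["clock"],o["ft_force"])
for n in("scene","side"):
    im,d,K,T=grab(n); np.savez(n+".npz",im=im,d=d,K=K,T=T)
    cv2.imwrite(f"pics/{n}0.png",cv2.resize(im[...,::-1],(800,600)))
    print(n,"cam at",-T[:3,:3].T@T[:3,3])
E
```

```text
[278.78621428 558.63013259 230.48822494] [-1.29151530e-04  2.29283607e-01  9.73359207e-01 -9.29542899e-04] 0.0 [-0.32505497 -0.06709583 -0.05773812]
scene cam at [ 144.57922067 -437.74822636  698.65374091]
side cam at [484.66150661 801.27007065 674.05396956]
```

View pics/scene0.png

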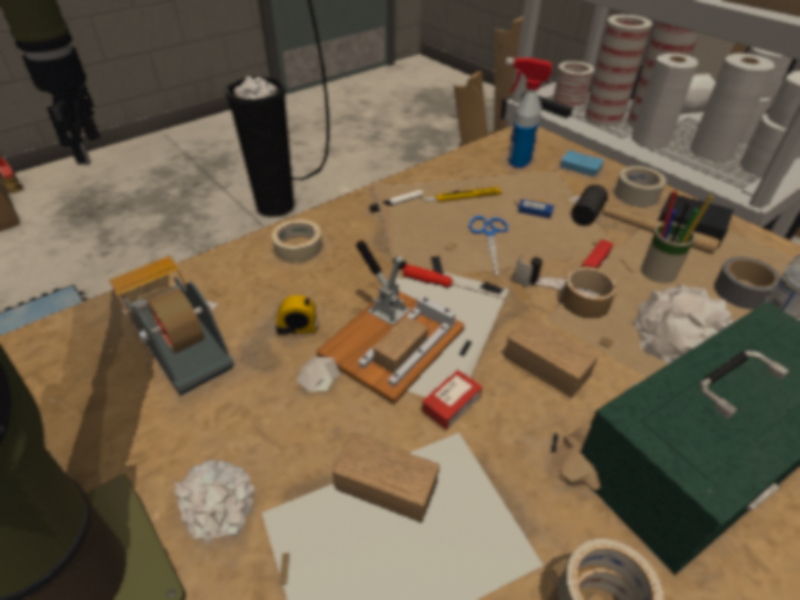

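View pics/side0.png

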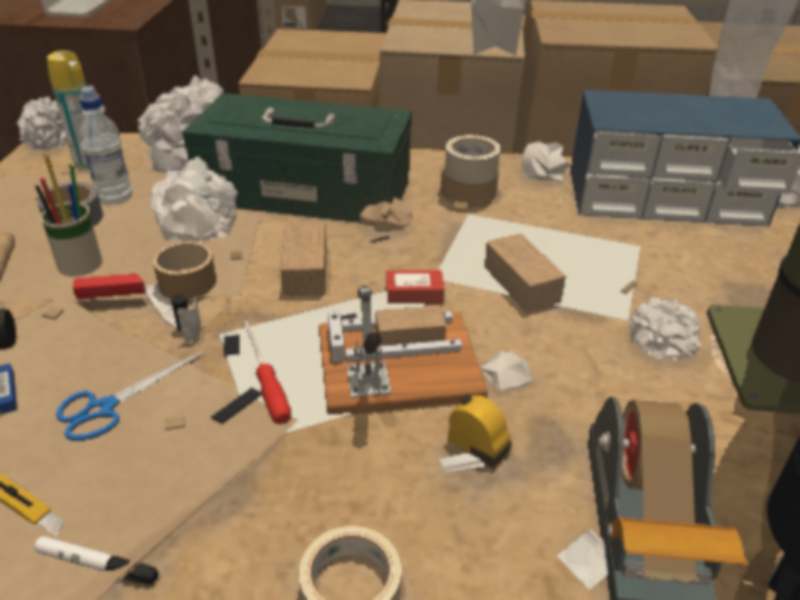

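Scene view: the jig is around (395,340), with the clamp handle up at (368,258), staple box at (452,398), tape at (297,315) and screwdriver at (430,273). There are three pine blocks: (402,343) in the jig's channel, and larger ones at (385,475) and (550,357). The one in the channel is the smallest, so it fits. Next I'll measure the jig and confirm with a crop.

```bash
python3 - <<'E'
from h import *
for n,(x0,y0,x1,y1) in {"scene":(195,145,315,275),"side":(190,175,330,270)}.items():
    z=np.load(n+".npz"); im,d,K,T=[z[k] for k in("im","d","K","T")]
    P=pts(d,K,T); hsv=cv2.cvtColor(im,cv2.COLOR_RGB2HSV)
    m=np.zeros(d.shape,bool); m[y0:y1,x0:x1]=1
    if n=="scene": print("board hsv",hsv[225,245],P[225,245],"block",hsv[220,256],P[220,256])
    else: print("board",hsv[250,270],P[250,270],"block",hsv[208,265],P[208,265])
    h,s,v=[hsv[...,i].astype(int) for i in range(3)]
    b=m&(h<14)&(s>130)&(abs(P[...,2]-18)<6)
    Q=P[b][:,:2].astype(np.float32); print(n,"board",len(Q),cv2.minAreaRect(Q),"z",np.median(P[b][:,2]))
    k=m&(abs(P[...,2]-54)<5)&(h>8)&(h<22)&(s>60)
    Q=P[k][:,:2].astype(np.float32); print("block top",len(Q),cv2.minAreaRect(Q),np.median(P[k],0))
    c=im[y0-20:y1+10,x0-10:x1+10,::-1]; cv2.imwrite(f"pics/{n}_c.png",cv2.resize(c,None,fx=3.6,fy=3.6,interpolation=cv2.INTER_CUBIC))
E
```

```text
board hsv [ 16 121 150] [490.92675412  23.08541373  53.43875245] block [ 15 120 153] [522.13004882  18.98896542  53.72296513]
scene board 1329 ((593.0565185546875, 31.574188232421875), (288.70428466796875, 259.92236328125), 16.59748649597168) z 18.502756073114075
block top 528 ((532.08251953125, 106.5727767944336), (121.18914031982422, 201.3860626220703), 9.847394943237305) [527.90553227  28.70472847  54.35184678]
board [ 13 157 180] [508.88921827 131.68735066  14.38541939] block [ 15 110 179] [526.31022251  47.377515    50.91839239]
side board 2789 ((556.0272827148438, 23.812774658203125), (201.3912353515625, 262.4046325683594), 14.197248458862305) z 15.38247407726122
block top 702 ((517.8001098632812, 124.50460815429688), (136.2786102294922, 236.74761962890625), 22.93383026123047) [526.29979289  39.54764874  51.4987368 ]
```

View pics/scene_c.png

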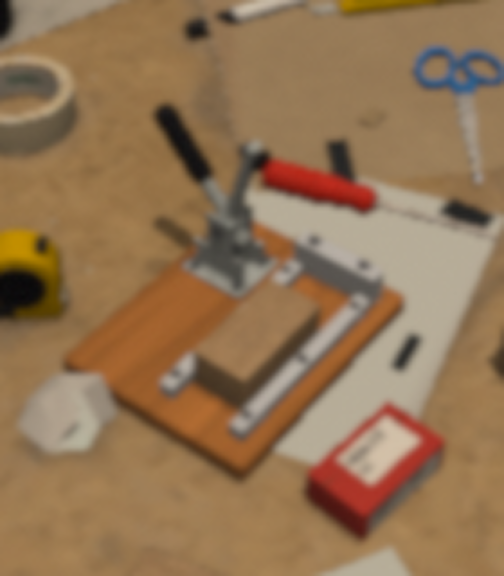

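The crop confirms it: the small block at crop (258,340) is in the channel, the clamp is open with its black handle tip at (165,112), and the stop is at (335,260). Next I'll refine the jig pose using the largest connected components only.

```bash
cat > fit.py <<'E'
from h import *
def big(m):
    n,l,s,_=cv2.connectedComponentsWithStats(m.astype(np.uint8)); return l==1+np.argmax(s[1:,4])
for n,(x0,y0,x1,y1) in {"scene":(195,145,315,275),"side":(190,175,330,270)}.items():
    z=np.load(n+".npz"); im,d,K,T=[z[k] for k in("im","d","K","T")]
    P=pts(d,K,T); hsv=cv2.cvtColor(im,cv2.COLOR_RGB2HSV); h,s,v=[hsv[...,i].astype(int) for i in range(3)]
    m=np.zeros(d.shape,bool); m[y0:y1,x0:x1]=1; zo=0.5 if n=="scene" else -2.5
    def rect(mask,name):
        Q=P[mask]; r=cv2.minAreaRect(Q[:,:2].astype(np.float32)); print(n,name,len(Q),np.round(r[0],1),np.round(r[1],1),round(r[2],1),"z",Q[:,2].mean().round(1)); print(np.round(cv2.boxPoints(r)).tolist())
    rect(big(m&(h<15)&(s>140)&(abs(P[...,2]-18-zo)<5)),"board")
    rect(big(m&(abs(P[...,2]-54-zo)<3.5)&(h>8)&(h<22)&(s>60)),"blocktop")
    g=m&(v<60)&(P[...,2]>80); 
    Q=P[g]; print("handle",len(Q)); 
    if len(Q): t=np.argsort(-Q[:,2])[:25]; print("tip",Q[t].mean(0).round(1)); print(np.percentile(Q,[2,50,98],0).round())
    g=m&(P[...,2]>42+zo)&(P[...,2]<51+zo)&(s<50)&(P[...,0]>560); rect(big(g),"stop")
E
python3 fit.py
```

```text
scene board 1571 [539.2  65.2] [200.1 163.7] 14.1 z 18.4
[[422.0, 120.0], [462.0, -39.0], [656.0, 10.0], [616.0, 169.0]]
scene blocktop 499 [530.4  30.4] [90.5 46.6] 13.6 z 54.5
[[481.0, 42.0], [492.0, -3.0], [580.0, 18.0], [569.0, 64.0]]
handle 119
tip [568.6 135.  141.6]
[[556.  87. 101.]
 [564. 154. 125.]
 [581. 173. 145.]]
scene stop 136 [627.8  55.2] [16.7 72.5] 14.6 z 47.8
[[611.0, 88.0], [629.0, 18.0], [645.0, 22.0], [627.0, 92.0]]
side board 2539 [544.1  71.2] [201.6 165. ] 14.4 z 15.2
[[426.0, 126.0], [467.0, -34.0], [662.0, 16.0], [621.0, 176.0]]
side blocktop 610 [532.2  34.8] [90.2 50.7] 14.7 z 51.2
[[482.0, 48.0], [495.0, -1.0], [582.0, 22.0], [569.0, 71.0]]
handle 91
tip [564.2 181.7 141. ]
[[558. 164. 103.]
 [566. 183. 136.]
 [576. 188. 143.]]
side stop 175 [630.3  57.7] [15.7 77. ] 14.0 z 45.1
[[613.0, 93.0], [632.0, 18.0], [647.0, 22.0], [629.0, 97.0]]
```

Jig pose: origin at about (577, 43.5), yaw 14.2°. The block is 47 mm short of the stop. I'll shut the gripper, align it with the jig and move above the channel's open end.

Emit:
step_arm(
  rows=[
    {"jaw": 0, "dx": 35, "dy": -35, "dz": 0, "twist": 8},
    {"jaw": 0, "dx": 35, "dy": -35, "dz": 0, "twist": 8},
    {"jaw": 0, "dx": 35, "dy": -35, "dz": 0, "twist": 8},
    {"jaw": 0, "dx": 35, "dy": -35, "dz": 0, "twist": 8},
    {"jaw": 0, "dx": 30, "dy": -40, "dz": 0, "twist": 8},
    {"jaw": 0, "dx": 0, "dy": -45, "dz": 0},
    {"jaw": 0, "dx": 0, "dy": -45, "dz": 0},
    {"jaw": 0, "dx": 0, "dy": -45, "dz": 0},
  ],
)

```text
$.rows[5]: bad value
```

Emit:
step_arm(
  rows=[
    {"jaw": 0, "dx": 0, "dy": -45, "dz": 0},
    {"jaw": 0, "dx": 0, "dy": -45, "dz": 0},
    {"jaw": 0, "dx": 0, "dy": -45, "dz": 0},
    {"jaw": 0, "dx": 0, "dy": -45, "dz": 0},
    {"jaw": 0, "dx": 0, "dy": -40, "dz": 0},
    {"jaw": 0, "dx": 0, "dy": 0, "dz": 0},
    {"jaw": 0, "dx": 0, "dy": 0, "dz": 0},
  ],
)

```text
$.rows[0]: bad value
```

Every row needs all five fields.

Emit:
step_arm(
  rows=[
    {"jaw": 0, "dx": 35, "dy": -35, "dz": 0, "twist": 8},
    {"jaw": 0, "dx": 35, "dy": -35, "dz": 0, "twist": 8},
    {"jaw": 0, "dx": 35, "dy": -35, "dz": 0, "twist": 8},
    {"jaw": 0, "dx": 35, "dy": -35, "dz": 0, "twist": 8},
    {"jaw": 0, "dx": 30, "dy": -40, "dz": 0, "twist": 8},
    {"jaw": 0, "dx": 0, "dy": -45, "dz": 0, "twist": 0},
    {"jaw": 0, "dx": 0, "dy": -45, "dz": 0, "twist": 0},
    {"jaw": 0, "dx": 0, "dy": -45, "dz": 0, "twist": 0},
  ],
)

```text
clock: 0.9
position: [448.9, 242.1, 230.9]
ee_rot: [-0.0, -0.117, 0.993, -0.0]
ft_force: [0.4, 0.6, -0.2]
grip_width: -0.1
grasp_force: 0.0
```

Emit:
step_arm(
  rows=[
    {"jaw": 0, "dx": 0, "dy": -45, "dz": 0, "twist": 0},
    {"jaw": 0, "dx": 0, "dy": -45, "dz": 0, "twist": 0},
    {"jaw": 0, "dx": 0, "dy": -45, "dz": 0, "twist": 0},
    {"jaw": 0, "dx": 0, "dy": -45, "dz": 0, "twist": 0},
    {"jaw": 0, "dx": 0, "dy": -40, "dz": 0, "twist": 0},
    {"jaw": 0, "dx": 0, "dy": 0, "dz": 0, "twist": 0},
    {"jaw": 0, "dx": 0, "dy": 0, "dz": 0, "twist": 0},
  ],
)

```text
clock: 1.6
position: [448.9, 23.4, 231.2]
ee_rot: [-0.0, -0.116, 0.993, 0.0]
ft_force: [-0.0, 0.2, 0.5]
grip_width: 0.0
grasp_force: 0.0
```

Emit:
step_arm(
  rows=[
    {"jaw": 0, "dx": 3, "dy": -10, "dz": -40, "twist": 0.8},
    {"jaw": 0, "dx": 0, "dy": 0, "dz": -45, "twist": 0},
    {"jaw": 0, "dx": 0, "dy": 0, "dz": -45, "twist": 0},
    {"jaw": 0, "dx": 0, "dy": 0, "dz": -35, "twist": 0},
    {"jaw": 0, "dx": 0, "dy": 0, "dz": -25, "twist": 0},
    {"jaw": 0, "dx": 0, "dy": 0, "dz": 0, "twist": 0},
  ],
)

```text
clock: 2.2
position: [450.6, 16.6, 38.7]
ee_rot: [-0.002, -0.127, 0.992, 0.0]
ft_force: [-1.4, 1.3, -0.1]
grip_width: 0.1
grasp_force: 0.0
```

```bash
python3 - <<'E'
from h import *
im,d,K,T=grab("scene"); a=im[150:275,190:320,::-1]
im,d,K,T=grab("side"); b=im[150:275,190:320,::-1]
cv2.imwrite("pics/c1.png",cv2.resize(np.hstack([a,b]),(780,375),interpolation=cv2.INTER_CUBIC))
E
```

```text
(no output)
```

View pics/c1.png

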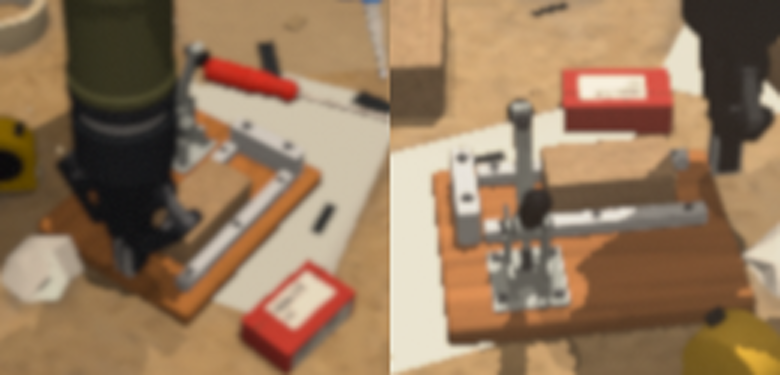

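The fingers sit behind the block in the open channel mouth (left crop (125,265), right crop (725,165)), about 5 mm too far left. I'll correct that, lower, and push along the channel.

Emit:
step_arm(
  rows=[
    {"jaw": 0, "dx": 1.5, "dy": -5, "dz": 0, "twist": 0},
    {"jaw": 0, "dx": 0, "dy": 0, "dz": -11, "twist": 0},
    {"jaw": 0, "dx": 10, "dy": 2.5, "dz": 0, "twist": 0},
    {"jaw": 0, "dx": 10, "dy": 2.5, "dz": 0, "twist": 0},
    {"jaw": 0, "dx": 6, "dy": 1.5, "dz": 0, "twist": 0},
    {"jaw": 0, "dx": 6, "dy": 1.5, "dz": 0, "twist": 0},
    {"jaw": 0, "dx": 6, "dy": 1.5, "dz": 0, "twist": 0},
    {"jaw": 0, "dx": 6, "dy": 1.5, "dz": 0, "twist": 0},
  ],
)

```text
clock: 3.1
position: [497.7, 20.1, 30.6]
ee_rot: [-0.0, -0.124, 0.992, -0.0]
ft_force: [0.1, -0.2, 0.7]
grip_width: 0.1
grasp_force: 0.4
```

Emit:
step_arm(
  rows=[
    {"jaw": 0, "dx": 5, "dy": 1.25, "dz": 0, "twist": 0},
    {"jaw": 0, "dx": 5, "dy": 1.25, "dz": 0, "twist": 0},
    {"jaw": 0, "dx": 4, "dy": 1, "dz": 0, "twist": 0},
    {"jaw": 0, "dx": 4, "dy": 1, "dz": 0, "twist": 0},
  ],
)

```text
clock: 3.5
position: [515.7, 24.9, 30.2]
ee_rot: [-0.0, -0.124, 0.992, 0.0]
ft_force: [-0.9, 0.2, 0.6]
grip_width: -0.1
grasp_force: 0.4
```

Emit:
step_arm(
  rows=[
    {"jaw": 0, "dx": 2, "dy": 0.8, "dz": 0, "twist": 0},
    {"jaw": 0, "dx": 2, "dy": 0.8, "dz": 0, "twist": 0},
    {"jaw": 0, "dx": 1, "dy": 0.5, "dz": 0, "twist": 0},
  ],
)

```text
clock: 3.8
position: [520.7, 27.0, 30.3]
ee_rot: [0.0, -0.124, 0.992, 0.0]
ft_force: [0.8, -0.4, -0.9]
grip_width: 0.1
grasp_force: 0.2
```

Emit:
step_arm(
  rows=[
    {"jaw": 0, "dx": 1, "dy": 0.3, "dz": 0, "twist": 0},
    {"jaw": 0, "dx": 1, "dy": 0.3, "dz": 0, "twist": 0},
  ],
)

```text
clock: 4.0
position: [522.5, 27.5, 30.3]
ee_rot: [-0.0, -0.124, 0.992, 0.0]
ft_force: [0.2, -0.1, -0.1]
grip_width: -0.0
grasp_force: 0.2
```

Emit:
step_arm(
  rows=[
    {"jaw": 0, "dx": 1, "dy": 0.3, "dz": 0, "twist": 0},
  ],
)

```text
clock: 4.1
position: [523.5, 27.8, 30.3]
ee_rot: [-0.0, -0.124, 0.992, 0.0]
ft_force: [-0.4, 0.2, 0.2]
grip_width: -0.4
grasp_force: 0.2
```

Emit:
step_arm(
  rows=[
    {"jaw": 0, "dx": 1, "dy": 0.3, "dz": 0, "twist": 0},
    {"jaw": 0, "dx": 1, "dy": 0.3, "dz": 0, "twist": 0},
  ],
)

```text
clock: 4.3
position: [524.8, 28.2, 30.3]
ee_rot: [-0.001, -0.124, 0.992, -0.0]
ft_force: [-3.2, -1.6, 1.2]
grip_width: -0.2
grasp_force: 1.7
```

```bash
python3 - <<'E'
from h import *
im,d,K,T=grab("scene"); a=im[150:275,190:320,::-1]
im,d,K,T=grab("side"); b=im[150:275,190:320,::-1]
cv2.imwrite("pics/c2.png",cv2.resize(np.hstack([a,b]),(780,375),interpolation=cv2.INTER_CUBIC))
E
```

```text
(no output)
```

View pics/c2.png

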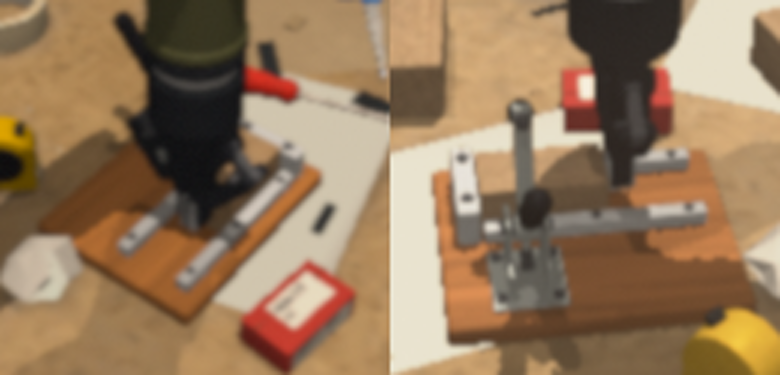

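The right crop shows the block's far end at the stop (480,175), and force is starting to rise. One more small press to seat it firmly.

Emit:
step_arm(
  rows=[
    {"jaw": 0, "dx": 1, "dy": 0.2, "dz": 0, "twist": 0},
    {"jaw": 0, "dx": 0.5, "dy": 0.1, "dz": 0, "twist": 0},
    {"jaw": 0, "dx": 0, "dy": 0, "dz": 0, "twist": 0},
  ],
)

```text
clock: 4.7
position: [524.7, 28.1, 30.1]
ee_rot: [-0.002, -0.124, 0.992, -0.0]
ft_force: [-5.4, -0.5, 4.2]
grip_width: -0.3
grasp_force: 2.8
```

The block is hard against the stop: there's force but no further travel. Now back off, rise, and go to the far (+y) side of the handle.

Emit:
step_arm(
  rows=[
    {"jaw": 0, "dx": -10, "dy": -2.5, "dz": 0, "twist": 0},
    {"jaw": 0, "dx": -10, "dy": -2.5, "dz": 0, "twist": 0},
    {"jaw": 0, "dx": 0, "dy": 0, "dz": 45, "twist": 0},
    {"jaw": 0, "dx": 0, "dy": 0, "dz": 48, "twist": 0},
    {"jaw": 0, "dx": 0, "dy": 0, "dz": 48, "twist": 0},
    {"jaw": 0, "dx": 0, "dy": 0, "dz": 48, "twist": 0},
    {"jaw": 0, "dx": 0, "dy": 0, "dz": 0, "twist": 0},
  ],
)

```text
clock: 5.4
position: [511.9, 25.1, 225.5]
ee_rot: [0.007, -0.124, 0.992, 0.001]
ft_force: [0.9, -0.2, 0.2]
grip_width: -0.2
grasp_force: 0.0
```

Emit:
step_arm(
  rows=[
    {"jaw": 0, "dx": 8, "dy": 40, "dz": 0, "twist": 0},
    {"jaw": 0, "dx": 8, "dy": 40, "dz": 0, "twist": 0},
    {"jaw": 0, "dx": 8, "dy": 40, "dz": 0, "twist": 0},
    {"jaw": 0, "dx": 8, "dy": 40, "dz": 0, "twist": 0},
    {"jaw": 0, "dx": 8, "dy": 40, "dz": 0, "twist": 0},
    {"jaw": 0, "dx": 0, "dy": 0, "dz": 0, "twist": 0},
  ],
)

```text
clock: 6.0
position: [547.0, 232.5, 219.6]
ee_rot: [0.002, -0.129, 0.992, 0.004]
ft_force: [-0.8, 0.1, -0.4]
grip_width: -0.1
grasp_force: 0.0
```

```bash
python3 - <<'E'
from h import *
im,d,K,T=grab("scene"); np.savez("scene.npz",im=im,d=d,K=K,T=T)
im,d,K,T=grab("side"); np.savez("side.npz",im=im,d=d,K=K,T=T)
E
python3 fit.py | grep -A1 -E "blocktop|tip"
```

```text
scene blocktop 445 [574.5  43.7] [90.  46.6] 15.0 z 54.5
[[525.0, 55.0], [537.0, 10.0], [624.0, 33.0], [612.0, 78.0]]
--
tip [568.7 134.7 141.5]
[[557.  87. 101.]
--
side blocktop 300 [559.   42.4] [50.9 46.4] 15.6 z 51.5
[[528.0, 58.0], [541.0, 13.0], [590.0, 27.0], [577.0, 72.0]]
--
tip [533.7 309.1 319.3]
[[526. 169. 114.]
```

The block is seated within measurement error. Now descend beside the handle and push it toward -y.

Emit:
step_arm(
  rows=[
    {"jaw": 0, "dx": 0, "dy": 0, "dz": -45, "twist": 0},
    {"jaw": 0, "dx": 0, "dy": 0, "dz": -45, "twist": 0},
    {"jaw": 0, "dx": 2.5, "dy": -10, "dz": 0, "twist": 0},
    {"jaw": 0, "dx": 2.5, "dy": -10, "dz": 0, "twist": 0},
    {"jaw": 0, "dx": 0, "dy": 0, "dz": 0, "twist": 0},
  ],
)

```text
clock: 6.6
position: [554.4, 200.4, 131.3]
ee_rot: [0.002, -0.122, 0.993, -0.001]
ft_force: [-0.7, -0.6, 0.1]
grip_width: -0.2
grasp_force: 0.0
```

Emit:
step_arm(
  rows=[
    {"jaw": 0, "dx": 2, "dy": -8, "dz": 0, "twist": 0},
    {"jaw": 0, "dx": 2, "dy": -8, "dz": 0, "twist": 0},
    {"jaw": 0, "dx": 2, "dy": -8, "dz": 0, "twist": 0},
  ],
)

```text
clock: 6.9
position: [557.0, 191.6, 133.6]
ee_rot: [0.003, -0.128, 0.992, 0.009]
ft_force: [-12.8, 21.4, 20.5]
grip_width: -0.1
grasp_force: 15.1
```

The tip is riding on the handle's rounded end and feels upward force. I'll back off, go lower so the flat of the fingers makes contact, and push again.

Emit:
step_arm(
  rows=[
    {"jaw": 0, "dx": -4, "dy": 16, "dz": 0, "twist": 0},
    {"jaw": 0, "dx": 0, "dy": 0, "dz": -18, "twist": 0},
    {"jaw": 0, "dx": 0, "dy": 0, "dz": 0, "twist": 0},
  ],
)

```text
clock: 7.2
position: [552.9, 196.3, 110.9]
ee_rot: [-0.001, -0.125, 0.992, 0.0]
ft_force: [-3.5, 4.3, -2.6]
grip_width: -0.2
grasp_force: 2.3
```

Emit:
step_arm(
  rows=[
    {"jaw": 0, "dx": 2, "dy": -8, "dz": 0, "twist": 0},
    {"jaw": 0, "dx": 2, "dy": -8, "dz": 0, "twist": 0},
  ],
)

```text
clock: 7.4
position: [554.3, 192.2, 114.8]
ee_rot: [0.0, -0.128, 0.992, 0.009]
ft_force: [-18.3, 23.8, 21.8]
grip_width: 0.3
grasp_force: 14.1
```

```bash
python3 - <<'E'
from h import *
print(arm.get_obs()["ft_force"])
im,d,K,T=grab("scene"); a=im[120:245,180:310,::-1]
im,d,K,T=grab("side"); b=im[140:265,170:300,::-1]
print(arm.get_obs()["ft_force"],arm.get_obs()["position"])
cv2.imwrite("pics/c3.png",cv2.resize(np.hstack([a,b]),(780,375),interpolation=cv2.INTER_CUBIC))
E
```

```text
[-18.25245822  23.79687396  21.78497802]
[-10.4825131   16.81468077  13.14050208] [555.29021531 190.84485292 115.11435369]
```

View pics/c3.png

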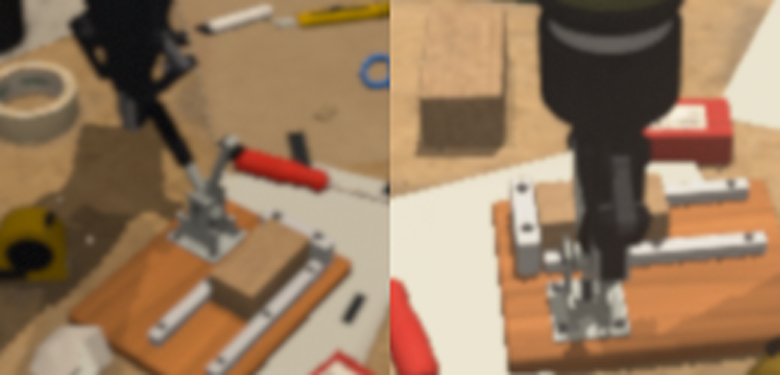

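The fingers are on the handle's end, and the force relaxes as the lever follows, so I was pushing too fast. I'm also about 4 mm off toward -x of the handle's line. I'll recentre and push slowly along the arc.

Emit:
step_arm(
  rows=[
    {"jaw": 0, "dx": -2, "dy": 9, "dz": 0, "twist": 0},
    {"jaw": 0, "dx": 5, "dy": 1, "dz": 0, "twist": 0},
    {"jaw": 0, "dx": 0, "dy": 0, "dz": 0, "twist": 0},
    {"jaw": 0, "dx": 0.8, "dy": -3, "dz": 1, "twist": 0},
    {"jaw": 0, "dx": 0.8, "dy": -3, "dz": 1, "twist": 0},
    {"jaw": 0, "dx": 0.8, "dy": -3, "dz": 2, "twist": 0},
    {"jaw": 0, "dx": 0.8, "dy": -3, "dz": 2, "twist": 0},
  ],
)

```text
clock: 8.2
position: [566.4, 184.9, 120.7]
ee_rot: [0.004, -0.126, 0.992, 0.006]
ft_force: [-0.3, 11.9, 5.7]
grip_width: 0.2
grasp_force: 5.6
```

Emit:
step_arm(
  rows=[
    {"jaw": 0, "dx": 0.8, "dy": -3, "dz": 2, "twist": 0},
    {"jaw": 0, "dx": 0.8, "dy": -3, "dz": 2, "twist": 0},
  ],
)

```text
clock: 8.4
position: [568.0, 178.3, 124.8]
ee_rot: [0.004, -0.126, 0.992, 0.005]
ft_force: [-0.8, 9.0, 7.2]
grip_width: 0.3
grasp_force: 4.9
```

Now the force is 9–12 N and steady, and the lever is following. Continuing.

Emit:
step_arm(
  rows=[
    {"jaw": 0, "dx": 0.5, "dy": -3, "dz": 1.5, "twist": 0},
    {"jaw": 0, "dx": 0.5, "dy": -3, "dz": 1.5, "twist": 0},
    {"jaw": 0, "dx": 0.5, "dy": -3, "dz": 1.5, "twist": 0},
    {"jaw": 0, "dx": 0.5, "dy": -3, "dz": 1, "twist": 0},
    {"jaw": 0, "dx": 0.5, "dy": -3, "dz": 1, "twist": 0},
    {"jaw": 0, "dx": 0.5, "dy": -3, "dz": 1, "twist": 0},
  ],
)

```text
clock: 9.0
position: [570.4, 154.8, 130.6]
ee_rot: [0.002, -0.124, 0.992, 0.001]
ft_force: [0.3, 2.4, 0.7]
grip_width: 0.3
grasp_force: 1.4
```

Emit:
step_arm(
  rows=[
    {"jaw": 0, "dx": 0.7, "dy": -3, "dz": 1, "twist": 0},
    {"jaw": 0, "dx": 0.7, "dy": -3, "dz": 1, "twist": 0},
    {"jaw": 0, "dx": 0.7, "dy": -3, "dz": 0.5, "twist": 0},
    {"jaw": 0, "dx": 0.7, "dy": -3, "dz": 0.5, "twist": 0},
    {"jaw": 0, "dx": 0.7, "dy": -3, "dz": 0, "twist": 0},
    {"jaw": 0, "dx": 0.7, "dy": -3, "dz": 0, "twist": 0},
  ],
)

```text
clock: 9.6
position: [572.8, 135.0, 131.6]
ee_rot: [-0.0, -0.124, 0.992, -0.0]
ft_force: [0.3, 0.6, -0.5]
grip_width: -0.0
grasp_force: 0.0
```

Emit:
step_arm(
  rows=[
    {"jaw": 0, "dx": 0.7, "dy": -3, "dz": 0, "twist": 0},
    {"jaw": 0, "dx": 0.7, "dy": -3, "dz": 0, "twist": 0},
    {"jaw": 0, "dx": 0.7, "dy": -3, "dz": 0, "twist": 0},
    {"jaw": 0, "dx": 0, "dy": 0, "dz": 0, "twist": 0},
  ],
)

```text
clock: 10.0
position: [575.2, 125.9, 131.7]
ee_rot: [-0.0, -0.124, 0.992, -0.0]
ft_force: [0.7, 0.1, -0.3]
grip_width: 0.1
grasp_force: 0.0
```

```bash
python3 - <<'E'
from h import *
im,d,K,T=grab("scene"); a=im[120:245,180:310,::-1]
im,d,K,T=grab("side"); b=im[140:265,170:300,::-1]
cv2.imwrite("pics/c4.png",cv2.resize(np.hstack([a,b]),(780,375),interpolation=cv2.INTER_CUBIC))
E
```

```text
(no output)
```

View pics/c4.png

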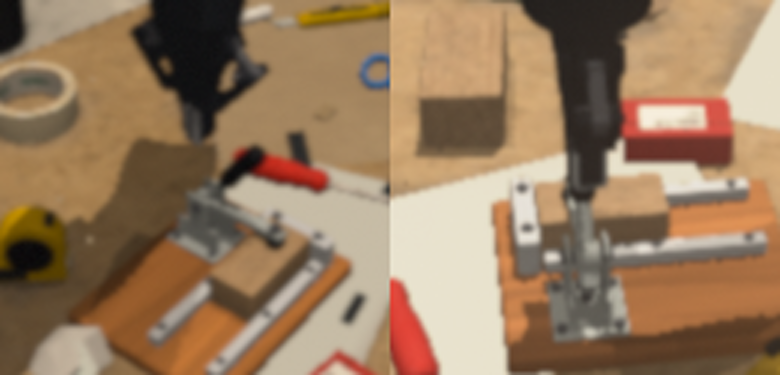

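The lever has snapped shut: in the left crop the arm lies across to the block with the pad on it at (275,235), and the handle leans over at (245,165). I'll retreat clear and take a final look.

Emit:
step_arm(
  rows=[
    {"jaw": 0, "dx": -6, "dy": 25, "dz": 0, "twist": 0},
    {"jaw": 0, "dx": -8, "dy": 35, "dz": 20, "twist": 0},
    {"jaw": 0, "dx": -8, "dy": 35, "dz": 40, "twist": 0},
    {"jaw": 0, "dx": -20, "dy": 40, "dz": 40, "twist": 0},
    {"jaw": 0, "dx": -20, "dy": 40, "dz": 0, "twist": 0},
    {"jaw": 0, "dx": -20, "dy": 40, "dz": 0, "twist": 0},
    {"jaw": 0, "dx": 0, "dy": 0, "dz": 0, "twist": 0},
    {"jaw": 0, "dx": 0, "dy": 0, "dz": 0, "twist": 0},
  ],
)

```text
clock: 10.9
position: [495.8, 334.2, 222.5]
ee_rot: [-0.0, -0.126, 0.992, 0.0]
ft_force: [-0.2, -0.7, -0.0]
grip_width: -0.0
grasp_force: 0.0
```

```bash
python3 - <<'E'
from h import *
im,d,K,T=grab("scene"); a=im[140:280,170:330,::-1]
cv2.imwrite("pics/c5.png",cv2.resize(a,(640,560),interpolation=cv2.INTER_CUBIC))
E
```

```text
(no output)
```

View pics/c5.png

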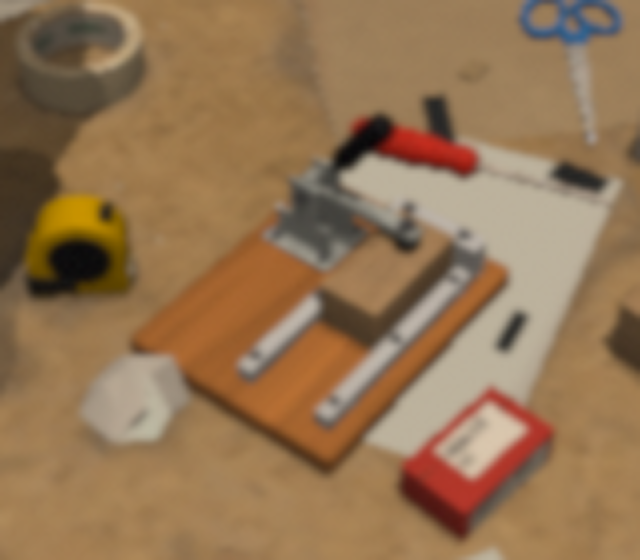

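The block is against the stop (450,245), the pad is down on it at (407,235), and the tape, staple box and screwdriver haven't moved. Handing in.

```bash
python3 -c "
from rig import arm; print(arm.sign_off())"
```

```text
the job is handed in; nothing more can be done
None
```

The pine block was pushed against the end stop, then the toggle clamp was snapped shut with its pad on the block; the staple box, tape measure and screwdriver look unmoved in the final picture, and I handed the job in at about 11 s.

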